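# Free the jammed pusher from the spice mill's chute and rack it

## Robot

A 6-joint arm with a two-finger parallel gripper is mounted at the origin on the work surface. World frame = base frame: x ahead of the robot, y to its left, z up, the work surface at z = 0. Lengths are in m, angles in rad, forces in N, time in s.
With the tool pointing down it reaches from about 0.375 to 0.975 m from the base axis. Payload 3.8 kg.
Tool frame: the origin (TCP) lies midway between the tips of the shut fingers; the grasp point (between the pads) lies 19 mm behind it; z points along the fingers, x is the direction in which the jaws open and shut, and the axes are right-handed (so a half turn about z gives the same grasp; the last joint's range is limited). The gripper opens to 88 mm and grips with 3 to 60 N. Pads are 18 mm wide; open, the fingers measure 123 mm over their backs; the gripper's body (75 mm by 187 mm) begins 45 mm behind the grasp point.
Start: joints at [-1.149, 0.264, 1.604, -0, 1.274, -0.037], TCP at [0.299, -0.605, 0.239] pointing down, gripper open.
Joint ranges: [-2.63, 2.63], [-0.94, 2.18], [0.31, 2.57], [-1.31, 4.45], [0, 2.66], [-2.55, 2.55]. Speed limits (rad/s): [2.57, 2.57, 3.14, 3.14, 3.14, 3.14].

## Interface

Orientations are given as a unit quaternion [x, y, z, w].
In Python, from bench import * gives the robot as it stands.
- The arm moves only by the tool apply_moves, never from a script. Its argument "rows" is a list of rows, each an object with "hand": the finger opening in mm, from 0 to 88.1; "travel": the shift along the tool's x, y, z in mm, a list of three; "twist": the turn, a rotation vector about the tool's x, y, z in degrees, a list of three. A call has 1 to 8 rows; each row is the pose to reach, as a shift and turn from the pose commanded when the call began, along the tool's axes at that moment; what a row does not reach only later rows make up. A row lasts 1/10 s, in which the tool goes at most 50 mm and 8.59 degrees, less where a joint would pass 70% of its speed; a pose out of reach is approached as far as the arm can. A call with a gripper value outside its range is refused whole. The fingers move at their own pace and stop on an object; "newtons" is the grip in N (left out, the last holds). Time passes only in rows, so rows that repeat a pose let the fingers close. It gives the time, the measured TCP pose, the force and the opening at its end, in the units of the state.
- state(): the state, without advancing time (a new reading comes with each control period).
- get_image(name): name is "side" or "top" or "wrist"; returns a dict with "img" (384x512x3 uint8, blue, green, red), "mtx" (3x3 intrinsics, pixels), "D" ([k1, k2, p1, p2, k3] as OpenCV has them; the pictures are not rectified), "xyz" and "rotation" of the camera in the world; the wrist camera has in their place "hand_eye" (4x4, takes a point from camera to tool coordinates, whose origin is the TCP and whose axes are the tool frame's). Camera axes: x right, y down, z forward; pixel columns grow to the right and rows downward; lengths in m; the calibration is good to about 2 mm. A picture is of the moment at which its call begins: read the wrist's pose just before it. There is no depth.
- finish_job(): hands the job in, once; it reports no verdict.
The state is a dict: "time": time; "q": joint angles; "dq": joint speeds; "joint_efforts": joint torques, N m; "ee_pos": TCP position; "orientation": TCP orientation; "wrist_force": force on the tool from outside, world axes, zero at the start; "moment": the same for the moment, N m; "gripper_width": opening from 0.0 (shut) to 1.0 (fully open).
Only numpy, scipy, OpenCV 4.12 (cv2) and the standard library are available. Lean on these libraries where they do the work, as an engineer would, in place of code of your own. Each camera call takes 0.05 s, during which the arm holds its last target. There are 200 camera calls.

## Task

The wooden pusher is jammed across the throat of the spice mill's feed chute. Push it back up the chute onto the pan, lift it out, and set it flat, fully down in the rack's round well that fits it. Do not strain the mill, and leave everything else where it is.

Things in the scene. Friction and masses are not known exactly. Their poses are not given: they have to be found in the camera images.
- pusher_mid (a point): Centre of the jammed pusher: a plain light-wood disc, 52 mm in diameter, 24 mm high, about 70 g. z is the disc's axis (square to the chute floor while jammed).
- mill: Spice mill, fixed. Origin on the shelf below the jam; y is level and points up the chute, x across it, z up. A straight steel chute (14 degree slope, floor at z = 52 mm where y = 0) rises from the upright white housing (face at y = -72 mm, 170 wide, 260 mm high) to a crest at y = 97 mm, z = 76 mm; there a level pan begins, 112 mm long, 140 wide, rims 8 to 12 mm high.
- mill_jam (a point): Where the pusher's centre is while jammed (mill's axes). It lies on the chute floor, gripped across x by a spring plate (about 5 N) and stopped from below by two shoulders 41 mm apart. Some 45 mm of open slot lie between its lower edge and the housing: too close for an upright gripper, so lean it about 20 degrees up the chute. Pushing takes 5 to 20 N for the first 25 mm, little after.
- mill_crest (a point): Middle of the crest, on the floor, where chute and pan meet (mill's axes). The chute is 58 mm wide inside, walls 31 mm above its floor. Lips on the walls (28 to 31 mm above the floor) leave a 40 mm wide open slot along the middle, and end 17 mm before the crest: the pusher is held in under them and comes out only at the pan.
- mill_pan (a point): Centre of the pan's floor (mill's axes), 152 mm up the mill's y from its origin: room here to grip the pusher.
- rack: The dark wooden rack, fixed, 96 x 262 x 24 mm, origin under its centre, long side along its y. A row of four round wells, each 9 mm deep, graded in size along +y: 30 mm (at y = -104 mm), 42 mm (y = -55), 55.5 mm (y = 8) and 68 mm (y = 84). The two smallest hold their own pushers, the other two are empty.
- well (a point): Middle of the mouth of the rack's 55.5 mm well, level with the rack's top (24 mm above the shelf): the one that fits the jammed pusher.
- pusher_s_mid (a point): Centre of the smallest pusher (27 mm diameter, 24 mm high), standing in its well; not to be moved.
- pusher_m_mid (a point): Centre of the second pusher (39 mm diameter, 24 mm high), standing in its well; not to be moved.
- plate_mid (a point): A white plate (140 mm across, 18 mm high), loose, beyond the rack and mill: centre of its foot; not to be moved.
- timer (a joint): Turning knob of the kitchen timer, at rest at 0 rad; not to be moved.
There are look-alikes about, which are no part of the job. Leave any red or yellow look-alike of the part that bears pusher_mid alone.

How it is judged:
On the way, in this order (a step that is already met when the one before it is completed fails the run):
1. the pusher has come up the chute, past the lips, onto the pan (y of pusher_mid in the frame of mill above 0.112 m and z of pusher_mid in the frame of mill below 0.105 m), for 0.1 s.
2. the pusher has been lifted clear of the mill (z of pusher_mid in the frame of mill above 0.118 m and contact force between pusher and mill below 0.05 N), for 0.1 s.
At the end, for the whole second after the job is handed in: The pusher lies flat (within 0.08 rad) on the floor of the 55.5 mm well, its centre within 5 mm of the well's axis and less than 29.5 mm above the shelf (27 mm when fully down), released and at rest (horizontal distance between pusher_mid and well below 0.005 m and height (world z) of pusher_mid below 0.0295 m and angle between pusher_mid's own z axis and vertical below 0.08 rad and linear speed of pusher below 0.02 m/s); the robot touches nothing.
It fails at once if the mill is strained: pressed by the robot with more than 60 N (contact force between any of the fingers, the arm and mill above 60 N).
It fails at once if one of the other pushers is moved by more than 12 mm (distance of any of pusher_s_mid, pusher_m_mid from where it was at the start of the episode above 0.012 m).
It fails at once if the plate is moved by more than 20 mm (distance of plate_mid from where it was at the start of the episode above 0.02 m).
It fails at once if the timer's knob is turned by more than 0.15 rad (value of joint timer above 0.15 rad).
It also fails if it takes over 64 s, if anything falls off the work surface, if the arm or the gripper's body presses on something with over 40 N, if the wrist force passes 120 N, or if a joint passes its speed limit or range.

## Working session

There is one attempt and no reset: what is moved stays moved. The work goes in short steps, Python scripts to look and compute and a tool call to move; the robot and the scene stay as the last step left them, time stands still between calls to the robot, and variables do not carry over. Pictures are saved under pics/ and viewed, about 8 in all and at most 12, crops included, and the job is handed in when it is done.

Besides the shell and the picture viewer there is one more tool, called by a JSON object that holds its "op" and its "data", one argument or row to a line. apply_moves: Moves the arm, as the interface text tells. Its arguments: {"type":"object","properties":{"rows":{"type":"array","items":{"type":"object","properties":{"hand":{"type":"number"},"travel":{"type":"array","items":{"type":"number"}},"twist":{"type":"array","items":{"type":"number"}}}}},"newtons":{"type":"number"}},"required":["rows"]}

```bash
mkdir -p pics; ls; python3 - <<'E'
from bench import *
import cv2,pickle
s=state();print(s)
d={}
for n in("side","top","wrist"):
    d[n]=get_image(n);cv2.imwrite(f"pics/{n}0.png",d[n]["img"])
    print(n,{k:v for k,v in d[n].items() if k!="img"})
pickle.dump((s,d),open("d0.pkl","wb"))
E
```

```text
pics
{'time': 0.0, 'q': array([-1.14889854e+00,  2.64756967e-01,  1.60532655e+00,  1.55920102e-05,
        1.27368717e+00, -3.69066387e-02]), 'dq': array([ 0.00148647,  0.00211877, -0.0007965 , -0.00103267,  0.00069028,
       -0.00012087]), 'joint_efforts': array([ 2.26977545e-04, -5.02105629e+01, -3.56877816e+01,  7.26750190e-02,
        2.94729928e-02, -1.74797606e-04]), 'ee_pos': array([ 0.29865952, -0.60456781,  0.23741104]), 'orientation': array([ 8.49373497e-01, -5.27791129e-01, -8.98982122e-04, -6.14690682e-04]), 'wrist_force': array([ 0.06906587, -0.02249219, -0.4464351 ]), 'moment': array([ 0.03422272, -0.03537885, -0.01941904]), 'gripper_width': 1.0023597929723422}
side {'mtx': array([[496.78154359,   0.        , 253.62373166],
       [  0.        , 496.78154359, 198.38838319],
       [  0.        ,   0.        ,   1.        ]]), 'D': array([-0.16827132,  0.        ,  0.        ,  0.        ,  0.        ]), 'xyz': array([0.41032208, 0.83207955, 0.55329227]), 'rotation': array([-0.06608587,  0.86152341, -0.50068154,  0.05223094])}
top {'mtx': array([[465.44892761,   0.     
[... 219 characters left out ...]
935, 0.04892388, 1.11626513]), 'rotation': array([-0.64401846,  0.75677107, -0.08356054,  0.07453467])}
wrist {'mtx': array([[286.68628258,   0.        , 256.51262396],
       [  0.        , 286.68628258, 188.96457064],
       [  0.        ,   0.        ,   1.        ]]), 'D': array([-0.0618241,  0.       ,  0.       ,  0.       ,  0.       ]), 'hand_eye': array([[ 9.99999956e-01, -2.95916560e-04, -1.78085248e-05,
         1.48152331e-03],
       [ 2.89071374e-04,  9.60021628e-01,  2.79925686e-01,
        -7.21969078e-02],
       [-6.57380773e-05, -2.79925679e-01,  9.60021672e-01,
        -1.46590538e-01],
       [ 0.00000000e+00,  0.00000000e+00,  0.00000000e+00,
         1.00000000e+00]])}
```

View pics/top0.png

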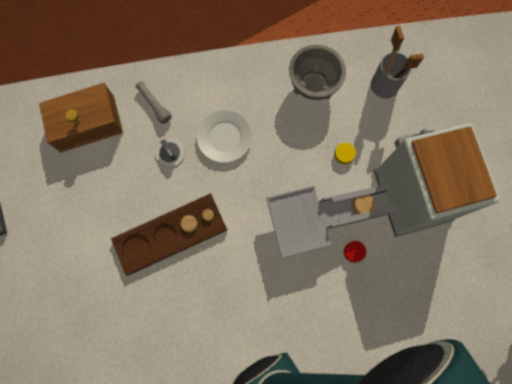

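View pics/side0.png

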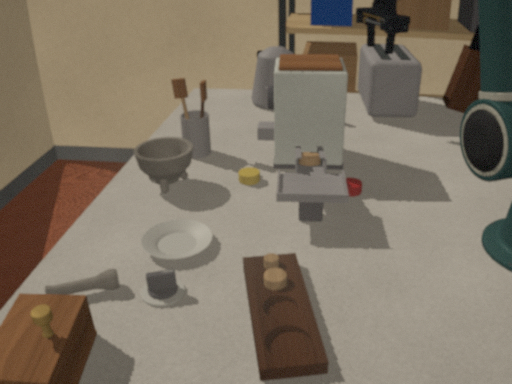

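The top view shows the light-wood disc in the chute at (363,204), a red look-alike at (355,251) and a yellow one at (345,153). The rack's own pushers are at (189,224) and (208,215). The one in the chute is the target. Next is one close crop, with the rack included.

```bash
python3 - <<'E'
import cv2,pickle,numpy as np
s,d=pickle.load(open("d0.pkl","rb"))
im=d["top"]["img"]
a=cv2.resize(im[175:265,260:400],None,fx=4,fy=4,interpolation=cv2.INTER_CUBIC) 
b=cv2.resize(im[185:285,100:240],None,fx=4,fy=4,interpolation=cv2.INTER_CUBIC)
# each 560 wide -> scale to 400
o=np.vstack([cv2.resize(a,(466,300)),cv2.resize(b,(466,333))[:300]])
cv2.imwrite("pics/crop1.png",np.vstack([a[:,:]])); cv2.imwrite("pics/crop2.png",b)
E
```

```text
(no output)
```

View pics/crop1.png

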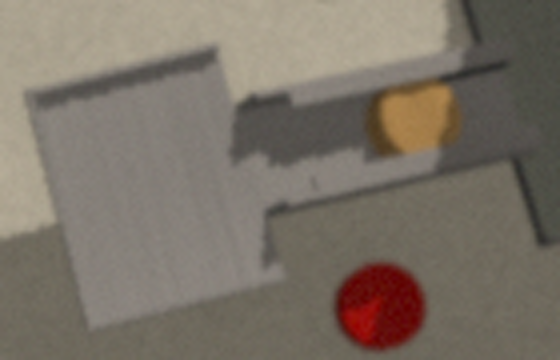

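View pics/crop2.png

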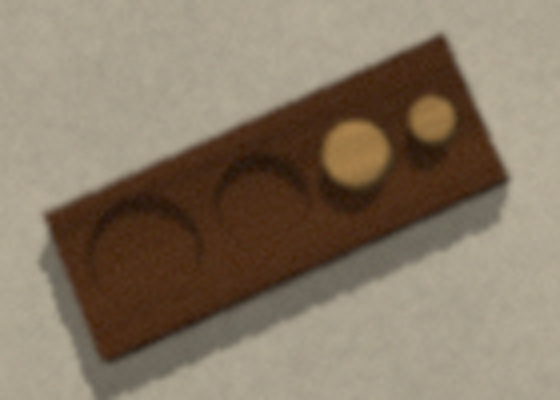

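The crop confirms the choice: the light-wood disc in the chute is at top pixel (364,204.5), and the red one lies outside. The wells and corners are clear, so I'm fitting the mill and rack poses.

```bash
cat >h.py <<'E'
import cv2,numpy as np
from scipy.spatial.transform import Rotation as R
from scipy.optimize import least_squares
def proj(c,P):
    P=np.atleast_2d(P).astype(float); r=R.from_quat(c["rotation"]).as_matrix(); X=(P-c["xyz"])@r
    return cv2.projectPoints(X,np.zeros(3),np.zeros(3),c["mtx"],c["D"])[0].reshape(-1,2)
def pl(p,L): # planar pose [x,y,yaw]
    return np.atleast_2d(L)@R.from_euler("z",p[2]).as_matrix().T+[p[0],p[1],0]
def ray(c,px,z,Rm=None,t=None):
    r=R.from_quat(c["rotation"]).as_matrix() if Rm is None else Rm; t=c["xyz"] if t is None else t
    u=cv2.undistortPoints(np.array([[px]],float),c["mtx"],c["D"])[0,0]; d=r@[u[0],u[1],1]
    return t+d*(z-t[2])/d[2]
def fit(c,L,px,p0):
    f=least_squares(lambda p:(proj(c,pl(p,L))-px).ravel(),p0,loss="soft_l1"); return f.x,f.fun.reshape(-1,2)
E
python3 - <<'E'
import pickle
from h import *
s,d=pickle.load(open("d0.pkl","rb"));c=d["top"]
Lm=np.array([[70,209,86],[70,97,86],[-70,97,86],[-70,209,86],[0,-3,76]])/1e3
pm=np.array([[28,92],[215,48],[282,275],[92,328],[417,118]])/4+[260,175]
m,r=fit(c,Lm,pm,[.3,-.2,.2]);print(m,r.round(1).tolist())
Lr=np.array([[48,131,24],[48,-131,24],[-48,-131,24],[-48,131,24],[0,-55,39],[0,-104,39]])/1e3
pr=np.array([[50,213],[443,35],[508,181],[108,360],[356,152],[433,118]])/4+[100,185]
k,r=fit(c,Lr,pr,[.3,.2,.2]);print(k,r.round(1).tolist())
print("crest,pan",pl(m,[[0,.097,.076],[0,.152,.076],[0,0,.0644]]),"well",pl(k,[0,.008,.024]))
sd=d["side"]
im=sd["img"].copy()
print("side pred rack",proj(sd,pl(k,Lr)).round(0).tolist()); print("side pred mill",proj(sd,pl(m,Lm)).round(0).tolist())
for n in("top","side"):
    im=d[n]["img"].copy()
    for q in np.vstack([proj(d[n],pl(k,Lr)),proj(d[n],pl(m,Lm)),proj(d[n],pl(k,[0,.008,.024])),proj(d[n],pl(m,[[.085,-.072,.26],[-.085,-.072,.26]]))]):cv2.circle(im,tuple(int(v*4) for v in q),6,(0,255,0),-1,0,2)
    cv2.imwrite(f"pics/ov_{n}.png",im)
np.savez("fit.npz",m=m,k=k)
E
```

```text
[ 0.46592078 -0.21561663  0.09340457] [[-0.5, -0.6], [0.3, -1.7], [1.0, 1.1], [-0.3, 0.8], [-0.3, -0.1]]
[0.47849008 0.23800949 0.27109429] [[-1.6, 0.0], [0.7, -0.6], [0.7, -1.0], [-1.5, 0.6], [0.3, 0.4], [0.2, 0.2]]
crest,pan [[ 0.45687371 -0.11903946  0.076     ]
 [ 0.45174392 -0.06427921  0.076     ]
 [ 0.46592078 -0.21561663  0.0644    ]] well [[0.47634779 0.24571732 0.024     ]]
side pred rack [[261.0, 369.0], [244.0, 257.0], [297.0, 252.0], [330.0, 362.0], [277.0, 274.0], [273.0, 257.0]]
side pred mill [[277.0, 194.0], [279.0, 169.0], [345.0, 169.0], [350.0, 195.0], [310.0, 154.0]]
```

View pics/ov_side.png

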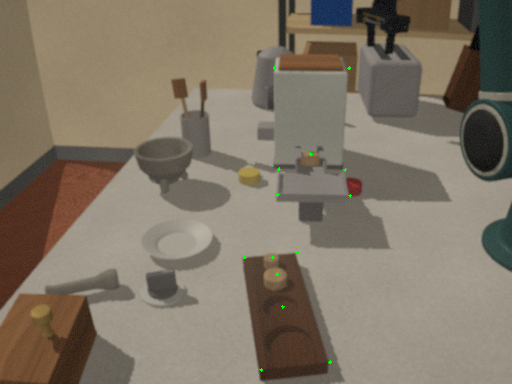

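The projected points land on the mill and rack within 1–2 px in the independent side view, so the fit is good to a few mm. Next I'll raise the arm over the housing and go to a lookout above the chute. The jaws will lie across the chute and the camera will be on its uphill side.

```bash
cat >>h.py <<'E'
def go(s,t,Rt):
    """travel mm / twist deg from measured pose to target"""
    r=R.from_quat(s["orientation"]); tv=r.inv().apply(np.array(t)-s["ee_pos"])*1e3
    tw=(r.inv()*Rt).as_rotvec(degrees=True); print("at",s["ee_pos"].round(4),"travel",tv.round(1).tolist(),"twist",tw.round(2).tolist(),"len",np.linalg.norm(tv).round(),np.linalg.norm(tw).round())
def down(yaw,lean=0): # tool x at yaw, tool y = -(mill y), handle leaning up the chute by lean deg
    c,s_=np.cos(yaw),np.sin(yaw)
    return R.from_matrix(np.array([[c,s_,0],[s_,-c,0],[0,0,-1]]).T)*R.from_euler("x",-lean,degrees=True)
F=np.load("fit.npz") if __import__("os").path.exists("fit.npz") else None
E
python3 - <<'E'
from bench import *
from h import *
s=state(); m=F["m"]
print(down(m[2],20).as_matrix().round(2))
go(s,[.299,-.605,.40],R.from_quat(s["orientation"]))
t=pl(m,[0,.03,.33])[0];print(t)
s["ee_pos"]=np.array([.299,-.605,.40]);go(s,t,down(m[2]))
E
```

```text
[[ 1.    0.09  0.03]
 [ 0.09 -0.94 -0.34]
 [ 0.    0.34 -0.94]]
at [ 0.2987 -0.6047  0.2377] travel [0.1, -0.2, -162.3] twist [0.0, 0.0, 0.0] len 162.0 0.0
[ 0.46312272 -0.1857474   0.33      ]
at [ 0.299 -0.605  0.4  ] travel [-303.1, -332.8, 70.5] twist [-0.06, 0.08, -69.07] len 456.0 69.0
```

{"op": "apply_moves", "data": {
  "rows": [
    {"hand": 88, "travel": [0, 0, -165], "twist": [0, 0, 0]},
    {"hand": 88, "travel": [0, 0, -165], "twist": [0, 0, 0]},
    {"hand": 88, "travel": [0, 0, -165], "twist": [0, 0, 0]},
    {"hand": 88, "travel": [0, 0, -165], "twist": [0, 0, 0]},
    {"hand": 88, "travel": [0, 0, -165], "twist": [0, 0, 0]}
  ]
}}

```text
time: 0.65
ee_pos: [0.2995, -0.6063, 0.408]
orientation: [0.849, -0.528, 0.003, 0.002]
wrist_force: [-1.6, 0.3, -0.2]
gripper_width: 0.996
```

{"op": "apply_moves", "data": {
  "rows": [
    {"hand": 40, "travel": [-303, -333, 0], "twist": [0, 0, -69]},
    {"hand": 0, "travel": [-303, -333, 0], "twist": [0, 0, -69]},
    {"hand": 0, "travel": [-303, -333, 0], "twist": [0, 0, -69]},
    {"hand": 0, "travel": [-303, -333, 0], "twist": [0, 0, -69]},
    {"hand": 0, "travel": [-303, -333, 0], "twist": [0, 0, -69]},
    {"hand": 0, "travel": [-303, -333, 0], "twist": [0, 0, -69]},
    {"hand": 0, "travel": [-303, -333, 0], "twist": [0, 0, -69]},
    {"hand": 0, "travel": [-303, -333, 0], "twist": [0, 0, -69]}
  ]
}}

```text
time: 1.45
ee_pos: [0.4443, -0.2304, 0.4001]
orientation: [0.999, 0.047, -0.002, -0.001]
wrist_force: [-0.1, 0.5, -0.4]
gripper_width: 0.297
```

```bash
python3 - <<'E'
from bench import *
from h import *
s=state(); m=F["m"]
go(s,pl(m,[0,.02,.28])[0],down(m[2]));print(s["q"])
E
```

```text
at [ 0.4443 -0.2304  0.4001] travel [23.4, -32.3, 120.1] twist [-0.17, 0.23, 0.02] len 127.0 0.0
[-5.28138554e-01 -1.25905843e-01  1.72845009e+00  6.57239741e-05
  1.54408717e+00 -6.21914222e-01]
```

{"op": "apply_moves", "data": {
  "rows": [
    {"hand": 0, "travel": [23, -32, 120], "twist": [0, 0, 0]},
    {"hand": 0, "travel": [23, -32, 120], "twist": [0, 0, 0]},
    {"hand": 0, "travel": [23, -32, 120], "twist": [0, 0, 0]},
    {"hand": 0, "travel": [23, -32, 120], "twist": [0, 0, 0]},
    {"hand": 0, "travel": [23, -32, 120], "twist": [0, 0, 0]}
  ]
}}

```text
time: 1.95
ee_pos: [0.464, -0.1985, 0.2818]
orientation: [0.999, 0.044, -0.002, -0.001]
wrist_force: [0.7, 0.5, -0.1]
gripper_width: 0.002
```

```bash
cat >>h.py <<'E'
def wcam(s,w):
    """wrist camera as fixed camera dict at state s"""
    r=R.from_quat(s["orientation"]); H=w["hand_eye"]
    return dict(mtx=w["mtx"],D=w["D"],img=w["img"],xyz=s["ee_pos"]+r.apply(H[:3,3]),rotation=(r*R.from_matrix(H[:3,:3])).as_quat())
E
python3 - <<'E'
from bench import *
from h import *
import pickle
s=state(); m=F["m"]; c=wcam(s,get_image("wrist")); pickle.dump((s,c),open("w1.pkl","wb"))
print(s["ee_pos"],s["gripper_width"])
im=c["img"].copy()
im=cv2.resize(im,(768,576),interpolation=cv2.INTER_CUBIC)
P=pl(m,np.array([[70,209,84],[70,97,84],[-70,97,84],[-70,209,84],[0,-3,76],[0,97,76],[29,0,84],[-29,0,84]])/1e3)
for q in proj(c,P): print(q.round());cv2.circle(im,tuple(int(v*1.5*4) for v in q),8,(0,255,0),-1,0,2)
cv2.imwrite("pics/w1.png",im)
E
```

```text
[ 0.46402509 -0.19846319  0.28183225] 0.00229563310807219
[321.  -9.]
[317.  98.]
[196.  99.]
[191.  -8.]
[257. 180.]
[257.  98.]
[280. 180.]
[234. 180.]
```

View pics/w1.png

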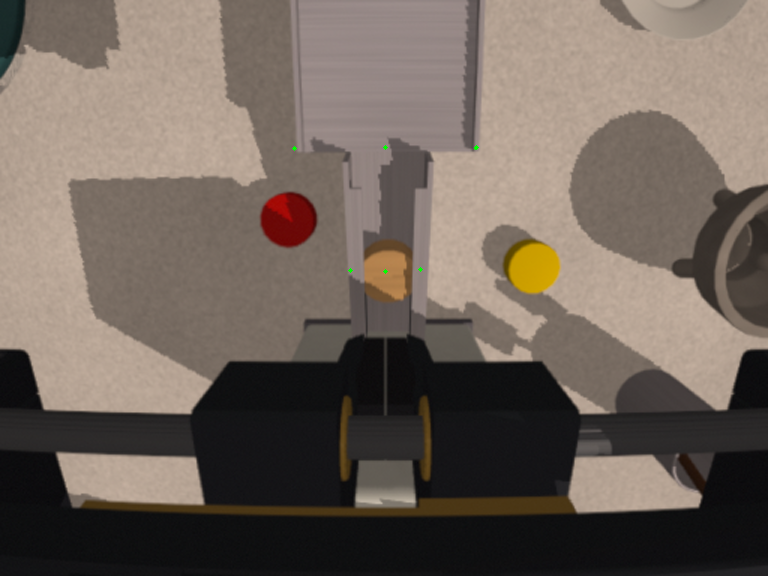

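The wrist view shows the chute centred at col 388, against about 386 predicted. The disc top is at (388,271) and the pan corners are at (298,152) and (479,152). The fingertip seam is at col 385, where the hand-eye data predicts about 381, so the camera has a bias of about 1.5 mm. The net correction to the mill is about +1 mm in x. Next, the lean and pre-insert pose.

```bash
cat >>h.py <<'E'
m=F["m"].copy(); m[:2]+=[.0008,-.001]; a=np.radians(14)
def ch(u,n,b=0,x=0): # chute coords (mm), b mm back along leaned tool
    y=u*np.cos(a)-n*np.sin(a); z=52+u*np.sin(a)+n*np.cos(a)
    l=np.radians(20); return pl(m,np.array([x,y+b*np.sin(l),z+b*np.cos(l)])/1e3)[0]
def tomill(p): return R.from_euler("z",-m[2]).apply(np.array(p)-[m[0],m[1],0])*1e3
E
python3 - <<'E'
from bench import *
from h import *
s=state();print(tomill(s["ee_pos"]),ch(-48,13,90),ch(-48,13))
go(s,ch(-48,13,90),down(m[2],20))
E
```

```text
[-1.30374349e-01  1.74580039e+01  2.83736946e+02] [ 0.46848705 -0.23547145  0.13757393] [ 0.47135803 -0.26611908  0.05300159]
at [ 0.465  -0.1992  0.2837] travel [0.4, 36.4, 146.2] twist [-20.0, 0.09, -0.31] len 151.0 20.0
```

{"op": "apply_moves", "data": {
  "rows": [
    {"hand": 0, "travel": [0, 0, 40], "twist": [-8, 0, 0]},
    {"hand": 0, "travel": [0, 10, 80], "twist": [-16, 0, 0]},
    {"hand": 0, "travel": [0.4, 25, 115], "twist": [-20, 0, -0.3]},
    {"hand": 0, "travel": [0.4, 36.4, 146], "twist": [-20, 0, -0.3]},
    {"hand": 0, "travel": [0.4, 36.4, 146], "twist": [-20, 0, -0.3]},
    {"hand": 0, "travel": [0.4, 36.4, 146], "twist": [-20, 0, -0.3]}
  ]
}}

```text
time: 2.6
ee_pos: [0.4696, -0.2361, 0.1395]
orientation: [0.984, 0.045, 0.008, 0.174]
wrist_force: [-0.1, -0.6, 0.4]
gripper_width: 0.005
```

```bash
python3 - <<'E'
from bench import *
from h import *
s=state();print(tomill(s["ee_pos"]))
go(s,ch(-48,13,0),down(m[2],20))
c=wcam(s,get_image("wrist"))
im=c["img"].copy()
tip=proj(c,s["ee_pos"])[0]
P=np.array([tip,*proj(c,[ch(0,24),ch(-26,24),ch(-48,13),ch(40,31,0,20),ch(40,31,0,-20),ch(-40,31,0,20),ch(-40,31,0,-20)])]);print(P.round(0).tolist())
im=cv2.resize(im,(768,576),interpolation=cv2.INTER_CUBIC)
for q in P:cv2.circle(im,tuple(int(v*6) for v in q),8,(0,255,0),-1,0,2)
cv2.imwrite("pics/w2.png",im)
E
```

```text
[  1.04780205 -19.67315441 139.49282405]
at [ 0.4696 -0.2361  0.1395] travel [-1.1, -1.4, 91.6] twist [0.04, -0.0, -0.12] len 92.0 0.0
[[256.0, 237.0], [254.0, 158.0], [254.0, 182.0], [255.0, 189.0], [287.0, 117.0], [220.0, 117.0], [279.0, 200.0], [230.0, 200.0]]
```

View pics/w2.png

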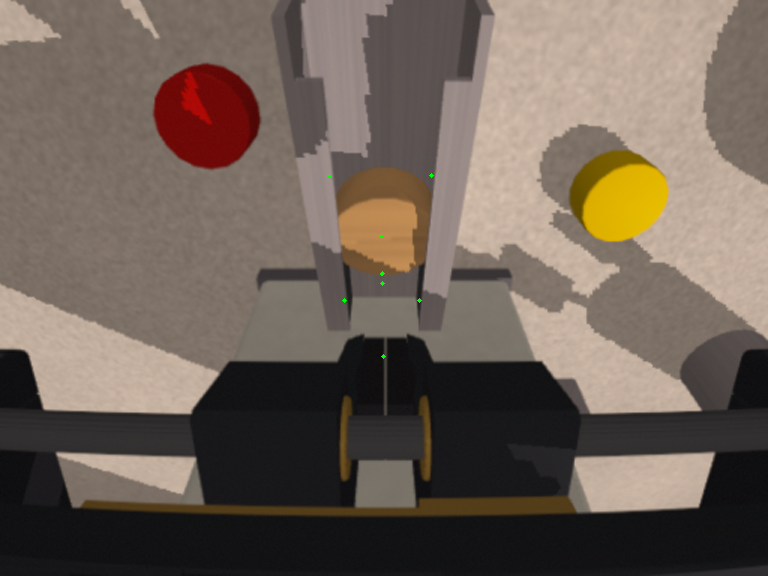

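The slot's middle is at cols 385–387, in line with the finger seam at 386. The disc's lower top rim is at row ~272 against 273 predicted. I'll insert straight along the tool axis with no x shift.

{"op": "apply_moves", "data": {
  "rows": [
    {"hand": 0, "travel": [0, -1, 30], "twist": [0, 0, 0]},
    {"hand": 0, "travel": [0, -1, 50], "twist": [0, 0, 0]},
    {"hand": 0, "travel": [0, -1, 65], "twist": [0, 0, 0]},
    {"hand": 0, "travel": [0, -1, 75], "twist": [0, 0, 0]},
    {"hand": 0, "travel": [0, -1, 75], "twist": [0, 0, 0]}
  ],
  "newtons": 30
}}

```text
time: 3.15
ee_pos: [0.4717, -0.2606, 0.0679]
orientation: [0.984, 0.045, 0.008, 0.174]
wrist_force: [0.1, 0.0, -0.7]
gripper_width: 0.006
```

{"op": "apply_moves", "data": {
  "rows": [
    {"hand": 0, "travel": [0, 0, 6], "twist": [0, 0, 0]},
    {"hand": 0, "travel": [0, 0, 12], "twist": [0, 0, 0]},
    {"hand": 0, "travel": [0, 0, 16], "twist": [0, 0, 0]},
    {"hand": 0, "travel": [0, 0, 16], "twist": [0, 0, 0]}
  ]
}}

```text
time: 3.55
ee_pos: [0.4711, -0.2651, 0.0514]
orientation: [0.984, 0.046, 0.007, 0.173]
wrist_force: [-0.0, 0.1, -0.4]
gripper_width: 0.001
```

```bash
python3 - <<'E'
from bench import *
from h import *
s=state();print(tomill(s["ee_pos"]),s["wrist_force"],s["moment"])
for u,n in((-30,13),(0,13),(50,13)): go(s,ch(u,n,0,1),down(m[2],20))
E
```

```text
[ -0.20221601 -48.71941927  51.40346121] [-0.0198295   0.09765548 -0.43278898] [ 0.15854021 -0.10223991 -0.00055739]
at [ 0.4711 -0.2651  0.0514] travel [1.2, -13.4, -11.2] twist [-0.02, 0.1, 0.01] len 18.0 0.0
at [ 0.4711 -0.2651  0.0514] travel [1.2, -38.3, -28.0] twist [-0.02, 0.1, 0.01] len 47.0 0.0
at [ 0.4711 -0.2651  0.0514] travel [1.1, -79.8, -55.9] twist [-0.02, 0.1, 0.01] len 97.0 0.0
```

Inserted without contact. I'll push slowly up the chute, direction per mm (0, -0.83, -0.56).

{"op": "apply_moves", "data": {
  "rows": [
    {"hand": 0, "travel": [0.5, -4.2, -2.8], "twist": [0, 0, 0]},
    {"hand": 0, "travel": [0.5, -8.3, -5.6], "twist": [0, 0, 0]},
    {"hand": 0, "travel": [0.5, -11.6, -7.8], "twist": [0, 0, 0]},
    {"hand": 0, "travel": [0.5, -14, -9.5], "twist": [0, 0, 0]},
    {"hand": 0, "travel": [0.5, -16.6, -11.2], "twist": [0, 0, 0]}
  ]
}}

```text
time: 4.05
ee_pos: [0.4704, -0.2472, 0.058]
orientation: [0.983, 0.046, 0.008, 0.175]
wrist_force: [-2.1, -9.0, 0.0]
gripper_width: 0.004
```

{"op": "apply_moves", "data": {
  "rows": [
    {"hand": 0, "travel": [0, -3.3, -2.2], "twist": [0, 0, 0]},
    {"hand": 0, "travel": [0, -6.6, -4.5], "twist": [0, 0, 0]},
    {"hand": 0, "travel": [0, -10, -6.7], "twist": [0, 0, 0]},
    {"hand": 0, "travel": [0, -13.3, -9], "twist": [0, 0, 0]},
    {"hand": 0, "travel": [0, -16.6, -11.2], "twist": [0, 0, 0]}
  ]
}}

```text
time: 4.55
ee_pos: [0.4686, -0.2262, 0.062]
orientation: [0.984, 0.046, 0.008, 0.174]
wrist_force: [0.8, -2.3, 3.1]
gripper_width: 0.004
```

```bash
python3 - <<'E'
from bench import *
from h import *
s=state();print(tomill(s["ee_pos"]),s["wrist_force"],s["moment"])
for u,n in((-10,13),(0,13),(50,13)): go(s,ch(u,n,0,.5),down(m[2],20))
E
```

```text
[ 0.93825519 -9.72105908 62.00336773] [ 0.77630473 -2.2921786   3.06523875] [-0.30752752 -0.11068057  0.02862746]
at [ 0.4686 -0.2262  0.062 ] travel [-0.4, 3.0, 0.9] twist [0.03, 0.02, 0.02] len 3.0 0.0
at [ 0.4686 -0.2262  0.062 ] travel [-0.4, -5.3, -4.7] twist [0.03, 0.02, 0.02] len 7.0 0.0
at [ 0.4686 -0.2262  0.062 ] travel [-0.4, -46.7, -32.7] twist [0.03, 0.02, 0.02] len 57.0 0.0
```

{"op": "apply_moves", "data": {
  "rows": [
    {"hand": 0, "travel": [-0.4, -6.6, -5], "twist": [0, 0, 0]},
    {"hand": 0, "travel": [-0.4, -13.3, -9.5], "twist": [0, 0, 0]},
    {"hand": 0, "travel": [-0.4, -20, -14], "twist": [0, 0, 0]},
    {"hand": 0, "travel": [-0.4, -26.6, -18.5], "twist": [0, 0, 0]},
    {"hand": 0, "travel": [-0.4, -33.2, -23], "twist": [0, 0, 0]},
    {"hand": 0, "travel": [-0.4, -40, -27.5], "twist": [0, 0, 0]},
    {"hand": 0, "travel": [-0.4, -46.5, -32], "twist": [0, 0, 0]},
    {"hand": 0, "travel": [-0.4, -46.5, -32], "twist": [0, 0, 0]}
  ]
}}

```text
time: 5.35
ee_pos: [0.4628, -0.171, 0.0758]
orientation: [0.984, 0.046, 0.008, 0.173]
wrist_force: [-1.1, 0.1, -0.6]
gripper_width: 0.002
```

```bash
python3 - <<'E'
from bench import *
from h import *
s=state();print(tomill(s["ee_pos"]),s["wrist_force"],s["moment"])
go(s,ch(75,14,0,.5),down(m[2],20))
go(s,pl(m,[.0005,.1,.084])[0],down(m[2],20))
c=wcam(s,get_image("wrist"));cv2.imwrite("pics/w3.png",c["img"])
E
```

```text
[ 0.33894253 45.80894311 75.75378714] [-1.09482449  0.11972355 -0.60322436] [ 0.09366665 -0.06591745 -0.00784239]
at [ 0.4628 -0.171   0.0758] travel [0.2, -19.4, -15.5] twist [-0.03, 0.03, 0.04] len 25.0 0.0
at [ 0.4628 -0.171   0.0758] travel [0.2, -48.1, -26.3] twist [-0.03, 0.03, 0.04] len 55.0 0.0
```

View pics/w3.png

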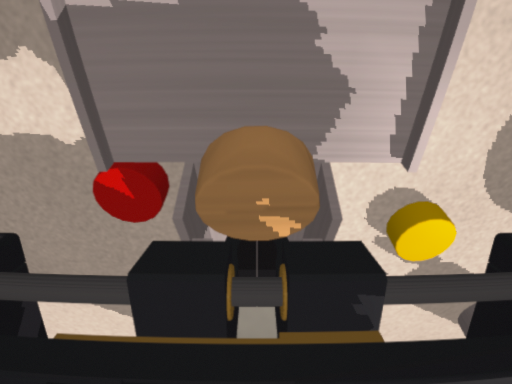

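The disc (image about (257,185)) is at the crest, ahead of the fingers and still in the chute mouth. I'll continue over the crest and along the pan.

{"op": "apply_moves", "data": {
  "rows": [
    {"hand": 0, "travel": [0.2, -6.5, -5.2], "twist": [0, 0, 0]},
    {"hand": 0, "travel": [0.2, -13, -10.4], "twist": [0, 0, 0]},
    {"hand": 0, "travel": [0.2, -19.4, -15.5], "twist": [0, 0, 0]},
    {"hand": 0, "travel": [0.2, -26.5, -18.3], "twist": [0, 0, 0]},
    {"hand": 0, "travel": [0.2, -33.5, -21], "twist": [0, 0, 0]},
    {"hand": 0, "travel": [0.2, -41, -23.6], "twist": [0, 0, 0]},
    {"hand": 0, "travel": [0.2, -48, -26.3], "twist": [0, 0, 0]},
    {"hand": 0, "travel": [0.2, -48, -26.3], "twist": [0, 0, 0]}
  ]
}}

```text
time: 6.2
ee_pos: [0.4578, -0.1171, 0.0837]
orientation: [0.984, 0.046, 0.008, 0.173]
wrist_force: [0.5, 0.0, -0.3]
gripper_width: 0.008
```

```bash
python3 - <<'E'
from bench import *
from h import *
s=state();print(tomill(s["ee_pos"]),s["wrist_force"],s["moment"])
c=get_image("side");cv2.imwrite("pics/s3.png",cv2.resize(c["img"][110:230,230:390],None,fx=4,fy=4,interpolation=cv2.INTER_CUBIC))
for y in(.14,.15,.16):print(((proj(c,pl(m,[0,y,.1]))-[230,110])*4).round())
# retreat: straight up 130 then upright
go(s,pl(m,[0,.1,.23])[0],down(m[2],0))
E
```

```text
[ 0.37213725 99.88812536 83.7135391 ] [ 0.52039992  0.00519075 -0.30875228] [ 0.12883254 -0.0208943   0.00911618]
[[329. 248.]]
[[329. 256.]]
[[330. 265.]]
at [ 0.4578 -0.1171  0.0837] travel [-0.6, 49.8, -137.5] twist [19.96, 0.07, 0.05] len 146.0 20.0
```

View pics/s3.png

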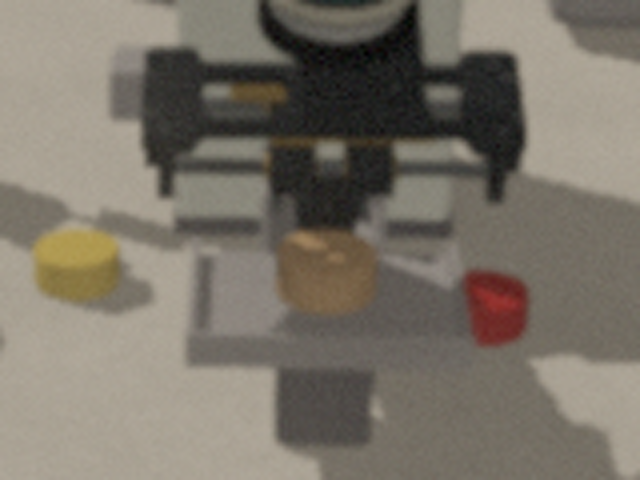

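The disc lies flat on the pan at about y = 143 mm, with its top centre at crop (328,250). I'll back off, rise, go upright and open.

{"op": "apply_moves", "data": {
  "rows": [
    {"hand": 0, "travel": [0, 8, 2.5], "twist": [0, 0, 0]},
    {"hand": 0, "travel": [0, 14, -20], "twist": [0, 0, 0]},
    {"hand": 0, "travel": [0, 28, -58], "twist": [0, 0, 0]},
    {"hand": 30, "travel": [0, 40, -100], "twist": [8, 0, 0]},
    {"hand": 60, "travel": [-0.6, 47, -130], "twist": [15, 0, 0]},
    {"hand": 80, "travel": [-0.6, 50, -137], "twist": [20, 0, 0]},
    {"hand": 80, "travel": [-0.6, 50, -137], "twist": [20, 0, 0]},
    {"hand": 80, "travel": [-0.6, 50, -137], "twist": [20, 0, 0]}
  ]
}}

```text
time: 7.05
ee_pos: [0.4568, -0.1194, 0.2289]
orientation: [0.999, 0.045, -0.001, 0.001]
wrist_force: [-0.2, 0.7, -0.4]
gripper_width: 0.438
```

```bash
python3 - <<'E'
from bench import *
from h import *
s=state();print(tomill(s["ee_pos"]),s["wrist_force"],s["gripper_width"])
c=wcam(s,get_image("wrist"))
P=np.array([*proj(c,pl(m,[[0,.143,.1],[0,.143,.076],[-.07,.097,.084],[.07,.097,.084]]))]);print((P*1.5).round(0).tolist(),"m/px",proj(c,pl(m,[.01,.143,.1]))*1.5)
im=cv2.resize(c["img"],(768,576),interpolation=cv2.INTER_CUBIC)
for q in P:cv2.circle(im,tuple(int(v*6) for v in q),8,(0,255,0),-1,0,2)
cv2.imwrite("pics/w4.png",im)
E
```

```text
[ -0.83849695  97.67987057 228.91766492] [-0.18836037  0.70333691 -0.38153932] 0.43768682047331076
[[385.0, 200.0], [385.0, 197.0], [286.0, 265.0], [486.0, 264.0]] m/px [[401.20651116 199.85469553]]
```

View pics/w4.png

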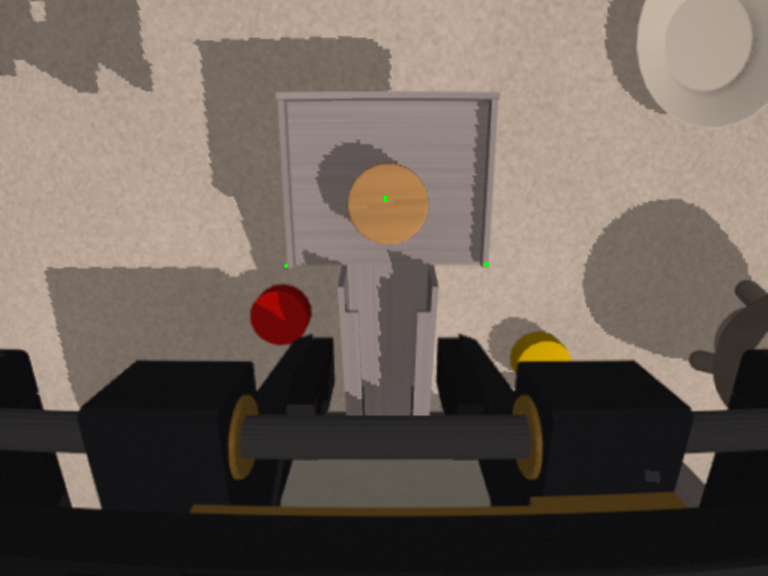

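The disc's top centre is at (388.5,204), against (385,200) predicted for y = 143, so its centre is at y ≈ 140.5 and about +2 mm in tool x from the finger midline. I'll grip it with the tips about 12 mm above the pan floor, so they clear the rack top later.

{"op": "apply_moves", "data": {
  "rows": [
    {"hand": 70, "travel": [2, -43, 20], "twist": [0, 0, 0]},
    {"hand": 70, "travel": [2, -43, 60], "twist": [0, 0, 0]},
    {"hand": 70, "travel": [2, -43, 60], "twist": [0, 0, 0]},
    {"hand": 70, "travel": [2, -43, 90], "twist": [0, 0, 0]},
    {"hand": 70, "travel": [2, -43, 115], "twist": [0, 0, 0]},
    {"hand": 70, "travel": [2, -43, 130], "twist": [0, 0, 0]},
    {"hand": 70, "travel": [2, -43, 138], "twist": [0, 0, 0]},
    {"hand": 70, "travel": [2, -43, 138], "twist": [0, 0, 0]}
  ]
}}

```text
time: 7.9
ee_pos: [0.4545, -0.0751, 0.091]
orientation: [0.999, 0.047, -0.002, -0.0]
wrist_force: [-0.9, 0.2, -0.0]
gripper_width: 0.798
```

```bash
python3 - <<'E'
from bench import *
from h import *
s=state();print(tomill(s["ee_pos"]),s["wrist_force"],s["gripper_width"])
c=wcam(s,get_image("wrist"));cv2.imwrite("pics/w5.png",c["img"])
E
```

```text
[  0.9804637  142.02827373  91.00333795] [-0.90706374  0.23785123 -0.03650202] 0.7975783427029025
```

View pics/w5.png

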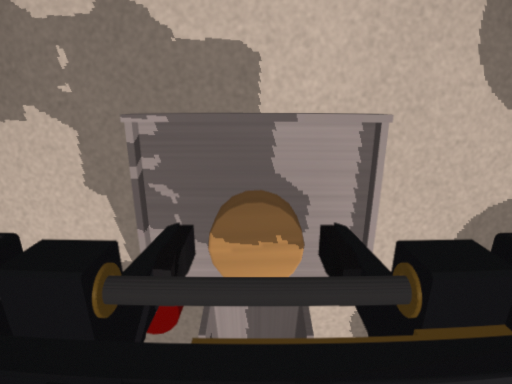

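The disc's top is centred at about (256,243) between the fingertips at 195 and 320, so it is centred. I'll lower 2 mm and grip. That is 11 viewed pictures; I'm keeping the last for the final check and will measure numerically in between.

{"op": "apply_moves", "data": {
  "rows": [
    {"hand": 70, "travel": [0, 0, 2.5], "twist": [0, 0, 0]},
    {"hand": 45, "travel": [0, 0, 2.5], "twist": [0, 0, 0]},
    {"hand": 45, "travel": [0, 0, 2.5], "twist": [0, 0, 0]},
    {"hand": 45, "travel": [0, 0, 2.5], "twist": [0, 0, 0]},
    {"hand": 45, "travel": [0, 0, 2.5], "twist": [0, 0, 0]},
    {"hand": 45, "travel": [0, 0, 2.5], "twist": [0, 0, 0]},
    {"hand": 45, "travel": [0, 0, 2.5], "twist": [0, 0, 0]}
  ],
  "newtons": 25
}}

```text
time: 8.65
ee_pos: [0.4558, -0.0755, 0.0899]
orientation: [0.999, 0.047, -0.0, 0.0]
wrist_force: [-1.3, 0.2, 6.1]
gripper_width: 0.582
```

{"op": "apply_moves", "data": {
  "rows": [
    {"hand": 45, "travel": [0, 0, -10], "twist": [0, 0, 0]},
    {"hand": 45, "travel": [0, 0, -30], "twist": [0, 0, 0]},
    {"hand": 45, "travel": [0, 0, -60], "twist": [0, 0, 0]},
    {"hand": 45, "travel": [0, 0, -90], "twist": [0, 0, 0]},
    {"hand": 45, "travel": [0, 0, -100], "twist": [0, 0, 0]},
    {"hand": 45, "travel": [0, 0, -100], "twist": [0, 0, 0]}
  ]
}}

```text
time: 9.25
ee_pos: [0.4568, -0.0756, 0.1911]
orientation: [0.999, 0.047, 0.001, 0.001]
wrist_force: [0.9, 0.1, -0.6]
gripper_width: 0.583
```

```bash
python3 - <<'E'
from bench import *
from h import *
s=state();k=F["k"];print(tomill(s["ee_pos"]),s["wrist_force"],s["gripper_width"]*88.1)
t=pl(k,[0,.008,.19])[0];go(s,t,down(k[2])); print(s["q"])
E
```

```text
[  3.23072606 141.29459763 191.0788807 ] [ 0.88012942  0.07321293 -0.62011584] 51.36291745686369
at [ 0.4568 -0.0756  0.1911] travel [49.4, -318.1, 0.9] twist [0.08, -0.16, -10.2] len 322.0 10.0
[-2.17745762e-01 -1.10430813e-01  2.09576877e+00 -2.48621983e-04
  1.15314124e+00 -3.10765323e-01]
```

Holding the disc (51.4 mm opening) and lifted clear. On the way I'll stop short at rack y ≈ -60 mm, so the wrist camera can look straight at the target well.

{"op": "apply_moves", "data": {
  "rows": [
    {"hand": 45, "travel": [8, -40, 0], "twist": [0, 0, -2]},
    {"hand": 45, "travel": [16, -85, 0], "twist": [0, 0, -5]},
    {"hand": 45, "travel": [24, -130, 0], "twist": [0, 0, -8]},
    {"hand": 45, "travel": [32, -175, 0], "twist": [0, 0, -10]},
    {"hand": 45, "travel": [38, -215, 0], "twist": [0, 0, -10.2]},
    {"hand": 45, "travel": [38, -250, 0], "twist": [0, 0, -10.2]},
    {"hand": 45, "travel": [38, -250, 0], "twist": [0, 0, -10.2]},
    {"hand": 45, "travel": [38, -250, 0], "twist": [0, 0, -10.2]}
  ]
}}

```text
time: 10.05
ee_pos: [0.4687, 0.1771, 0.1872]
orientation: [0.991, 0.136, -0.002, 0.001]
wrist_force: [-0.2, -0.7, -0.2]
gripper_width: 0.582
```

```bash
python3 - <<'E'
from bench import *
from h import *
import pickle
s=state();k=F["k"];c=wcam(s,get_image("wrist"));pickle.dump((s,c),open("w6.pkl","wb"))
tr=lambda p:R.from_euler("z",-k[2]).apply(np.array(p)-[k[0],k[1],0])*1e3
print(tr(s["ee_pos"]),s["gripper_width"])
L=np.array([[0,8,24],[0,84,24],[48,131,24],[-48,131,24],[48,-55,24],[-48,-55,24]])/1e3
P=proj(c,pl(k,L));print((P*1.5).round().tolist())
im=cv2.resize(c["img"],(768,576),interpolation=cv2.INTER_CUBIC)
h=cv2.createCLAHE(3,(4,4))
l=cv2.cvtColor(im,cv2.COLOR_BGR2LAB);l[...,0]=h.apply(l[...,0]);im=cv2.cvtColor(l,cv2.COLOR_LAB2BGR)
t=np.linspace(0,2*np.pi,40)
for y,r in((8,27.75),(84,34)):
    for q in proj(c,pl(k,np.c_[r*np.cos(t),y+r*np.sin(t),0*t+24]/1e3)):cv2.circle(im,tuple(int(v*6) for v in q),4,(0,255,0),-1,0,2)
for q in P:cv2.circle(im,tuple(int(v*6) for v in q),8,(0,255,0),-1,0,2)
cv2.imwrite("pics/w6.png",im)
E
```

```text
[-25.72472968 -56.01731581 187.2144039 ] 0.5821589283979406
[[422.0, 168.0], [425.0, 51.0], [501.0, -26.0], [351.0, -28.0], [485.0, 257.0], [355.0, 256.0]]
```

View pics/w6.png

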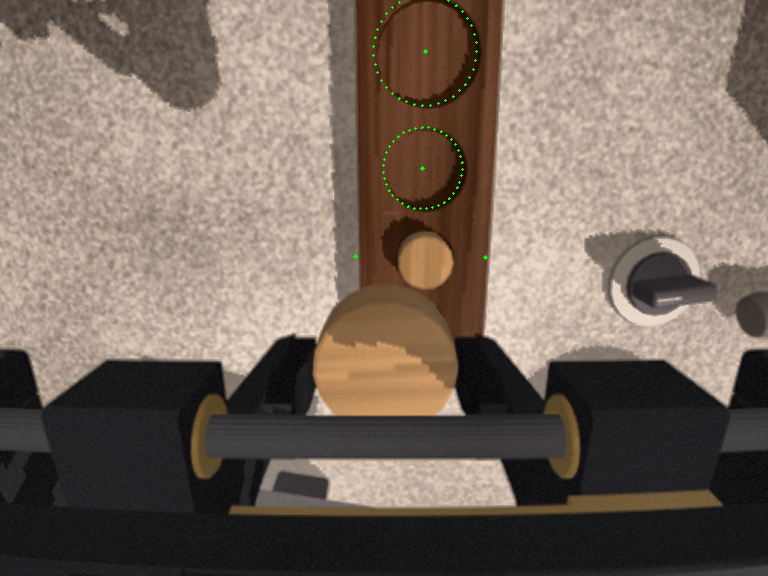

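The last picture shows the well mouth near (424,168), the rack edges about 3 px right of the prediction and the held disc at cols 314–457. The viewing budget is used up, so I'm refining the rack numerically.

```bash
python3 - <<'E'
from h import *
import pickle
s,c=pickle.load(open("w6.pkl","rb"));k=F["k"]
for f in("w1","w6"):
    ss,cc=pickle.load(open(f+".pkl","rb"));print(f,"tcp px",proj(cc,ss["ee_pos"]),"disc top",proj(cc,ss["ee_pos"]+[0,0,.011]))
g=cv2.GaussianBlur(cv2.cvtColor(c["img"],cv2.COLOR_BGR2GRAY).astype(float),(0,0),1.0)
sat=cv2.GaussianBlur(cv2.cvtColor(c["img"],cv2.COLOR_BGR2HSV)[...,1].astype(float),(0,0),1.0)
def at(I,P): return cv2.remap(I.astype(np.float32),P[:,0].astype(np.float32)[:,None],P[:,1].astype(np.float32)[:,None],cv2.INTER_LINEAR,borderMode=cv2.BORDER_REPLICATE)[:,0]
# rack long edges, saturation step
for lo,hi,n in((235,290,"L"),):pass
for row in range(20,190,20): 
    r=np.diff(sat[row]); L=225+np.argmax(r[225:262]); Rr=310+np.argmin(r[310:350]); print(row,L,Rr,end=" | ")
print()
t=np.linspace(0,2*np.pi,180,endpoint=False)
def circ(p,y,r,z): return proj(c,pl(p,np.c_[r*np.cos(t),y+r*np.sin(t),0*t+z]/1e3))
for y,r,z in((8,27.75,24),(84,34,24),(-55,19.5,39)):
    best=[]
    for dx in np.arange(-5,5.1,.5):
        for dy in np.arange(-5,5.1,.5):
            p=k.copy(); w=R.from_euler("z",k[2]).apply([dx/1e3,dy/1e3,0]); p[:2]+=w[:2]
            A,B=circ(p,y,r+1.2,z),circ(p,y,r-1.2,z); ok=(A[:,1]>2)&(A[:,1]<195)
            best.append((np.abs(at(g,A)-at(g,B))[ok].mean(),dx,dy))
    best.sort(reverse=True);print(y,[tuple(round(float(v),2) for v in b) for b in best[:5]])
E
```

```text
w1 tcp px [[255.47075764 236.90317039]] disc top [[255.32708416 246.07992703]]
w6 tcp px [[255.93788096 236.75836212]] disc top [[255.80615118 245.9722234 ]]
20 236 333 | 40 237 332 | 60 237 331 | 80 237 330 | 100 238 329 | 120 238 328 | 140 238 326 | 160 238 325 | 180 239 324 | 
8 [(6.89, 3.0, -1.5), (6.87, 3.0, -2.0), (6.8, 3.5, -1.5), (6.77, 3.5, -2.0), (6.73, 3.0, -1.0)]
84 [(8.59, 2.5, -1.5), (8.51, 3.0, -1.5), (8.42, 2.5, -1.0), (8.34, 3.0, -1.0), (8.26, 3.0, -2.0)]
-55 [(44.66, 2.5, -0.5), (44.62, 2.5, -1.0), (44.33, 2.0, -0.5), (44.11, 2.0, -1.0), (43.0, 2.5, -1.5)]
```

```bash
cat >meas.py <<'E'
from bench import *
from h import *
def grab(n):
    S=[];I=[]
    for _ in range(n): S.append(state());w=get_image("wrist");I.append(w)
    s=dict(S[0]);s["ee_pos"]=np.mean([x["ee_pos"] for x in S],0);s["orientation"]=R.from_quat([x["orientation"] for x in S]).mean().as_quat()
    w=dict(I[0]);w["hand_eye"]=np.mean([i["hand_eye"] for i in I],0);w["img"]=np.mean([i["img"] for i in I],0).astype(np.uint8)
    print("pos sd",np.std([x["ee_pos"] for x in S],0).round(5),"he sd",np.std([i["hand_eye"][:3,3] for i in I],0).round(5),w["hand_eye"][:3,3].round(4))
    return s,w
def at(I,P): return cv2.remap(I.astype(np.float32),P[:,0].astype(np.float32)[:,None],P[:,1].astype(np.float32)[:,None],cv2.INTER_LINEAR,borderMode=cv2.BORDER_REPLICATE)[:,0]
t=np.linspace(0,2*np.pi,360,endpoint=False)
def tool_cam(w): H=w["hand_eye"];return dict(mtx=w["mtx"],D=w["D"],xyz=H[:3,3],rotation=R.from_matrix(H[:3,:3]).as_quat())
def disc_hull(c,dx,dy,h,r):
    P=np.vstack([proj(c,np.c_[dx+r*np.cos(t),dy+r*np.sin(t),0*t+h-z]/1e3) for z in(0,24)])
    return cv2.convexHull(P.astype(np.float32))[:,0]
E
python3 - <<'E'
from meas import *
import pickle
s,w=grab(6);pickle.dump((s,w),open("w7.pkl","wb"));k=F["k"]
c=tool_cam(w);img=cv2.GaussianBlur(w["img"],(0,0),.8).astype(np.float32)
print("orient z", R.from_quat(s["orientation"]).as_matrix()[:,2].round(4))
def dens(P):
    P=np.vstack([P,P[:1]]);d=np.r_[0,np.cumsum(np.linalg.norm(np.diff(P,axis=0),axis=1))];u=np.arange(0,d[-1],.7)
    return np.c_[np.interp(u,d,P[:,0]),np.interp(u,d,P[:,1])]
def score(p):
    A=dens(disc_hull(c,*p,26.0));ce=A.mean(0);n=(A-ce)/np.linalg.norm(A-ce,axis=1)[:,None]
    ok=(A[:,1]<248); A,n=A[ok],n[ok]
    return np.linalg.norm(at(img,A+1.2*n)-at(img,A-1.2*n),axis=-1).mean() if len(A) else 0
B=[(score((dx,dy,h)),dx,dy,h) for dx in np.arange(-3,3.1,.5) for dy in np.arange(-5,5.1,.5) for h in np.arange(9,18,1)]
B.sort(reverse=True);print("held disc (tool dx,dy,bottom below TCP)",[tuple(round(float(v),2) for v in b) for b in B[:6]])
print("h marginal",[(h,max((b[0],b[2]) for b in B if b[3]==h)) for h in np.arange(9,18,1)])
# wells in tool frame
r=R.from_quat(s["orientation"]); g=cv2.GaussianBlur(cv2.cvtColor(w["img"],cv2.COLOR_BGR2GRAY).astype(np.float32),(0,0),1)
def circ(x,y,rad,zw):
    W=np.c_[x+rad*np.cos(t),y+rad*np.sin(t),0*t+zw]-s["ee_pos"]; return proj(c,r.inv().apply(W))
for yl,rad,z in((.008,.02775,.024),(.084,.034,.024),(-.055,.0195,.039)):
    x0,y0,_=pl(k,[0,yl,0])[0];f=[]
    for dx in np.arange(-5,5.1,.5):
        for dy in np.arange(-5,5.1,.5):
            A,Bq=circ(x0+dx/1e3,y0+dy/1e3,rad+.0012,z),circ(x0+dx/1e3,y0+dy/1e3,rad-.0012,z);ok=(A[:,1]>2)&(A[:,1]<190)
            f.append((np.abs(at(g,A)-at(g,Bq))[ok].mean(),dx,dy))
    f.sort(reverse=True);b=f[0];wt=np.array([(x[0],x[1],x[2]) for x in f[:6]]);d=wt[:,1:].mean(0)
    print(yl,"world shift",d,"tool pos mm",(r.inv().apply(np.array([x0+d[0]/1e3,y0+d[1]/1e3,z])-s["ee_pos"])*1e3).round(1))
E
```

```text
pos sd [0.0004  0.00022 0.00054] he sd [0. 0. 0.] [ 0.0003 -0.0707 -0.1466]
orient z [-2.3e-03 -9.0e-04 -1.0e+00]
held disc (tool dx,dy,bottom below TCP) [(56.8, 0.0, 3.0, 17.0), (56.75, 0.0, 3.0, 16.0), (56.45, 0.0, 2.5, 15.0), (56.31, 0.5, 2.5, 15.0), (56.3, 0.5, 2.5, 16.0), (56.06, 0.0, 2.5, 16.0)]
h marginal [(np.int64(9), (np.float32(48.073666), np.float64(1.5))), (np.int64(10), (np.float32(50.38728), np.float64(1.5))), (np.int64(11), (np.float32(51.921543), np.float64(1.5))), (np.int64(12), (np.float32(53.431683), np.float64(2.0))), (np.int64(13), (np.float32(55.215446), np.float64(2.0))), (np.int64(14), (np.float32(55.864006), np.float64(2.5))), (np.int64(15), (np.float32(56.454475), np.float64(2.5))), (np.int64(16), (np.float32(56.747616), np.float64(3.0))), (np.int64(17), (np.float32(56.804413), np.float64(3.0)))]
0.008 world shift [ 3.58333333 -0.91666667] tool pos mm [ 28.7 -63.6 164.3]
0.084 world shift [ 3.08333333 -0.58333333] tool pos mm [  28.2 -140.1  164.3]
-0.055 world shift [ 2.66666667 -0.33333333] tool pos mm [ 28.   -1.4 149.4]
```

The held disc sits at about (0.2, +2.3) mm from the TCP. The three rack features agree that the well is at tool (28.35, -64.0) mm. I'll hover with the disc bottom about 15 mm above the rack, then re-measure against the neighbouring 68 mm well.

{"op": "apply_moves", "data": {
  "rows": [
    {"hand": 45, "travel": [15, -35, 20], "twist": [0, 0, 0]},
    {"hand": 45, "travel": [28, -66, 45], "twist": [0, 0, 0]},
    {"hand": 45, "travel": [28, -66, 80], "twist": [0, 0, 0]},
    {"hand": 45, "travel": [28, -66, 110], "twist": [0, 0, 0]},
    {"hand": 45, "travel": [28, -66, 130], "twist": [0, 0, 0]},
    {"hand": 45, "travel": [28, -66, 135], "twist": [0, 0, 0]},
    {"hand": 45, "travel": [28, -66, 135], "twist": [0, 0, 0]},
    {"hand": 45, "travel": [28, -66, 135], "twist": [0, 0, 0]}
  ]
}}

```text
time: 11.2
ee_pos: [0.4805, 0.2483, 0.0556]
orientation: [0.991, 0.135, 0.001, -0.0]
wrist_force: [1.0, -0.1, -0.5]
gripper_width: 0.581
```

```bash
cat >m2.py <<'E'
from meas import *
import sys
s,w=grab(4);k=F["k"];cv2.imwrite(sys.argv[1],w["img"])
c=tool_cam(w);img=cv2.GaussianBlur(w["img"],(0,0),.8).astype(np.float32)
print(s["ee_pos"].round(4),s["wrist_force"].round(1))
def dens(P):
    P=np.vstack([P,P[:1]]);d=np.r_[0,np.cumsum(np.linalg.norm(np.diff(P,axis=0),axis=1))];u=np.arange(0,d[-1],.7)
    return np.c_[np.interp(u,d,P[:,0]),np.interp(u,d,P[:,1])]
def score(p):
    A=dens(disc_hull(c,*p,26.0));ce=A.mean(0);n=(A-ce)/np.linalg.norm(A-ce,axis=1)[:,None]
    ok=(A[:,1]<248); A,n=A[ok],n[ok]
    return np.linalg.norm(at(img,A+1.2*n)-at(img,A-1.2*n),axis=-1).mean()
for h in(13,14,15):
    B=sorted(((score((dx,dy,h)),dx,dy) for dx in np.arange(-2,2.1,.5) for dy in np.arange(-2,5.1,.5)),reverse=True)
    print("disc",h,[tuple(round(float(v),1) for v in b) for b in B[:3]])
r=R.from_quat(s["orientation"]); g=cv2.GaussianBlur(cv2.cvtColor(w["img"],cv2.COLOR_BGR2GRAY).astype(np.float32),(0,0),1)
x0,y0,_=pl(k,[0,.084,0])[0];f=[]
def circ(x,y,rad,zw):
    W=np.c_[x+rad*np.cos(t),y+rad*np.sin(t),0*t+zw]-s["ee_pos"]; return proj(c,r.inv().apply(W))
for dx in np.arange(-6,6.1,.5):
    for dy in np.arange(-6,6.1,.5):
        A,B=circ(x0+dx/1e3,y0+dy/1e3,.0352,.024),circ(x0+dx/1e3,y0+dy/1e3,.0328,.024);ok=(A[:,1]>2)&(A[:,1]<190)
        f.append((np.abs(at(g,A)-at(g,B))[ok].mean(),dx,dy))
f.sort(reverse=True);d=np.array(f[:6])[:,1:].mean(0);print("well4 shift",d,f[0][0])
W=np.array([x0+d[0]/1e3,y0+d[1]/1e3,.024])
# rack yaw from long edges (saturation steps) at rack-top height
sat=cv2.GaussianBlur(cv2.cvtColor(w["img"],cv2.COLOR_BGR2HSV)[...,1].astype(float),(0,0),1.2)
wc=dict(mtx=c["mtx"],D=c["D"]);Rm=r.as_matrix()@R.from_quat(c["rotation"]).as_matrix();tt=s["ee_pos"]+r.apply(c["xyz"])
ed=[]
pr=proj(c,r.inv().apply(pl(k,[[-.048,.09,.024],[.048,.09,.024]])-s["ee_pos"]))
for lohi,sg in((pr[0,0],1),(pr[1,0],-1)):
    lo,hi=int(lohi-15),int(lohi+16);q=[]
    for row in range(10,150,5):
        dd=sg*np.diff(sat[row]);q.append(ray(wc,(lo+np.argmax(dd[lo:hi])+.5,row),.024,Rm,tt)[:2])
    q=np.array(q);v=cv2.fitLine(q.astype(np.float32),cv2.DIST_HUBER,0,.0005,1e-5)[:,0] ;v=v.astype(float)
    if v[1]<0:v[:2]*=-1
    ed.append(v);print("edge yaw",np.arctan2(-v[0],v[1]).round(4))
yaw=k[2]
n=np.array([np.cos(yaw),np.sin(yaw)]);off=[(v[2:]-W[:2])@n*1e3 for v in ed];print("well4 to edges along x",np.round(off,1))
Tl=r.inv().apply(np.array([*(W[:2]+.076*np.array([np.sin(yaw),-np.cos(yaw)])),.024])-s["ee_pos"])*1e3;print("well3 in tool",Tl.round(1))
E
python3 m2.py pics/w8.png; python3 m2.py pics/w8b.png
```

```text
pos sd [0.0001  0.0001  0.00017] he sd [0. 0. 0.] [ 0.0003 -0.0707 -0.1466]
[0.4806 0.2485 0.0559] [ 1.  -0.1 -0.5]
disc 13 [(54.1, 0.5, 2.0), (53.4, 0.5, 2.5), (50.9, 0.0, 2.0)]
disc 14 [(55.8, 0.5, 2.5), (54.7, 0.5, 2.0), (52.7, 0.0, 2.5)]
disc 15 [(57.2, 0.5, 2.5), (55.5, 0.5, 3.0), (53.9, 0.5, 2.0)]
well4 shift [ 2.83333333 -0.33333333] 12.438229
edge yaw 0.2765
edge yaw 0.2726
well4 to edges along x [-48.6  46.9]
well3 in tool [-2.3  2.6 31.9]
pos sd [2.5e-04 7.0e-05 2.8e-04] he sd [0. 0. 0.] [ 0.0003 -0.0707 -0.1466]
[0.4801 0.2484 0.0554] [ 0.4  0.5 -0.2]
disc 13 [(54.8, 0.5, 2.0), (54.1, 0.5, 2.5), (51.6, 0.0, 2.0)]
disc 14 [(56.5, 0.5, 2.5), (55.4, 0.5, 2.0), (53.5, 0.0, 2.5)]
disc 15 [(57.9, 0.5, 2.5), (56.2, 0.5, 3.0), (54.8, 0.0, 2.5)]
well4 shift [ 2.83333333 -0.33333333] 12.259422
edge yaw 0.276
edge yaw 0.27
well4 to edges along x [-48.5  47. ]
well3 in tool [-1.7  2.7 31.4]
```

The close-up puts the well at (-2.0, 2.65) and the disc at (0.5, 2.3), so I'll shift about -2.3 in x and +0.3 in y. Then I'll lower gently, watching the force.

{"op": "apply_moves", "data": {
  "rows": [
    {"hand": 45, "travel": [-2.3, 0.3, 5], "twist": [0, 0, 0]},
    {"hand": 45, "travel": [-2.3, 0.3, 10], "twist": [0, 0, 0]},
    {"hand": 45, "travel": [-2.3, 0.3, 14], "twist": [0, 0, 0]},
    {"hand": 45, "travel": [-2.3, 0.3, 16], "twist": [0, 0, 0]},
    {"hand": 45, "travel": [-2.3, 0.3, 18], "twist": [0, 0, 0]},
    {"hand": 45, "travel": [-2.3, 0.3, 19], "twist": [0, 0, 0]},
    {"hand": 45, "travel": [-2.3, 0.3, 20], "twist": [0, 0, 0]},
    {"hand": 45, "travel": [-2.3, 0.3, 20], "twist": [0, 0, 0]}
  ]
}}

```text
time: 12.4
ee_pos: [0.4771, 0.2473, 0.0343]
orientation: [0.991, 0.135, -0.0, -0.0]
wrist_force: [0.2, -0.7, -0.5]
gripper_width: 0.578
```

```bash
python3 - <<'E'
from bench import *
s=state();print(s["ee_pos"],s["wrist_force"].round(1),s["moment"].round(2),s["gripper_width"]*88.1)
E
```

```text
[0.47714548 0.24727302 0.0342561 ] [ 0.2 -0.7 -0.5] [-0.01 -0.08  0.04] 50.89740237070139
```

{"op": "apply_moves", "data": {
  "rows": [
    {"hand": 45, "travel": [0, 0, 1.5], "twist": [0, 0, 0]},
    {"hand": 45, "travel": [0, 0, 3], "twist": [0, 0, 0]},
    {"hand": 45, "travel": [0, 0, 4], "twist": [0, 0, 0]},
    {"hand": 45, "travel": [0, 0, 4], "twist": [0, 0, 0]}
  ]
}}

```text
time: 12.8
ee_pos: [0.4769, 0.2471, 0.0301]
orientation: [0.991, 0.135, -0.001, 0.0]
wrist_force: [0.4, 0.7, -0.6]
gripper_width: 0.58
```

```bash
python3 - <<'E'
from bench import *
s=state();print(s["ee_pos"],s["wrist_force"].round(1),s["moment"].round(2),s["gripper_width"]*88.1)
E
```

```text
[0.47693953 0.24713982 0.03008925] [ 0.4  0.7 -0.6] [-0.01 -0.07 -0.02] 51.09260840584298
```

{"op": "apply_moves", "data": {
  "rows": [
    {"hand": 45, "travel": [0, 0, 0.7], "twist": [0, 0, 0]},
    {"hand": 45, "travel": [0, 0, 1.5], "twist": [0, 0, 0]},
    {"hand": 45, "travel": [0, 0, 2], "twist": [0, 0, 0]},
    {"hand": 45, "travel": [0, 0, 2], "twist": [0, 0, 0]}
  ]
}}

```text
time: 13.2
ee_pos: [0.4772, 0.2473, 0.0288]
orientation: [0.991, 0.135, -0.0, -0.0]
wrist_force: [-2.9, -1.1, 4.7]
gripper_width: 0.582
```

```bash
python3 - <<'E'
from bench import *
s=state();print(s["ee_pos"],s["wrist_force"].round(1),s["moment"].round(2),s["gripper_width"]*88.1)
E
```

```text
[0.47717995 0.24729231 0.028786  ] [-2.9 -1.1  4.7] [-0.13  0.21 -0.  ] 51.300097505925926
```

Contact at TCP z ≈ 0.029, which matches the well floor. Releasing and rising.

{"op": "apply_moves", "data": {
  "rows": [
    {"hand": 54, "travel": [0, 0, -0.5], "twist": [0, 0, 0]},
    {"hand": 58, "travel": [0, 0, -0.5], "twist": [0, 0, 0]},
    {"hand": 70, "travel": [0, 0, -0.5], "twist": [0, 0, 0]},
    {"hand": 70, "travel": [0, 0, -0.5], "twist": [0, 0, 0]},
    {"hand": 70, "travel": [0, 0, -10], "twist": [0, 0, 0]},
    {"hand": 70, "travel": [0, 0, -40], "twist": [0, 0, 0]},
    {"hand": 70, "travel": [0, 0, -85], "twist": [0, 0, 0]},
    {"hand": 70, "travel": [0, 0, -130], "twist": [0, 0, 0]}
  ]
}}

```text
time: 14.0
ee_pos: [0.4765, 0.2469, 0.1595]
orientation: [0.991, 0.135, -0.001, 0.0]
wrist_force: [0.9, 0.2, 0.6]
gripper_width: 0.797
```

{"op": "apply_moves", "data": {
  "rows": [
    {"hand": 70, "travel": [0, 50, 0], "twist": [0, 0, 0]},
    {"hand": 70, "travel": [0, 70, 0], "twist": [0, 0, 0]},
    {"hand": 70, "travel": [0, 70, 0], "twist": [0, 0, 0]},
    {"hand": 70, "travel": [0, 70, 0], "twist": [0, 0, 0]}
  ]
}}

```text
time: 14.4
ee_pos: [0.496, 0.1798, 0.1587]
orientation: [0.991, 0.134, -0.0, -0.0]
wrist_force: [-0.6, -0.1, -0.4]
gripper_width: 0.793
```

```bash
python3 - <<'E'
from meas import *
s,w=grab(4);k=F["k"];c=wcam(s,w);cv2.imwrite("pics/w9.png",w["img"])
print(s["ee_pos"],s["wrist_force"],s["gripper_width"])
hsv=cv2.cvtColor(w["img"],cv2.COLOR_BGR2HSV)
p=proj(c,pl(k,[0,.008,.039]))[0];print("pred",p)
m_=((hsv[...,2]>110)&(hsv[...,1]>70)&(hsv[...,0]<25)).astype(np.uint8)
n,l,st,ce=cv2.connectedComponentsWithStats(m_)
wc=dict(mtx=w["mtx"],D=w["D"])
Rm=R.from_quat(c["rotation"]).as_matrix()
for i in range(1,n):
    if st[i,4]>150:
        cn=cv2.findContours((l==i).astype(np.uint8),0,1)[0][0];print(st[i],ce[i].round(1),cv2.fitEllipse(cn))
        for z in(.039,.048):
            W=ray(wc,ce[i],z,Rm,c["xyz"]);e=ray(wc,ce[i]+[st[i,2]/2,0],z,Rm,c["xyz"]);print(z,"rack-frame",(R.from_euler("z",-k[2]).apply(W-[k[0],k[1],0])*1e3).round(1),"diam",2e3*np.linalg.norm(e-W))
E
```

```text
pos sd [0.00016 0.0003  0.00024] he sd [0. 0. 0.] [ 0.0003 -0.0707 -0.1466]
[0.49570385 0.18023845 0.15831536] [-0.56266018 -0.1092276  -0.43455672] 0.792894808369751
pred [254.98401343 108.62923647]
[ 229   79   57   59 2591] [256.9 108.1] ((256.9242858886719, 108.08184814453125), (55.7055549621582, 57.40414047241211), 179.67832946777344)
0.039 rack-frame [ 1.7  8.5 39. ] diam 51.15335273671399
0.048 rack-frame [ 1.7  8.5 48. ] diam 49.422272654057174
[ 239  158   39   39 1193] [257.8 177.4] ((257.81842041015625, 177.3513946533203), (37.67646789550781, 38.500064849853516), 74.8631591796875)
0.039 rack-frame [  2.6 -55.5  39. ] diam 37.256014111155515
0.048 rack-frame [  2.6 -53.3  48. ] diam 35.99523372166755
[246 213  25  24 474] [257.9 224.9] ((257.9222717285156, 224.92886352539062), (22.698392868041992, 24.69381332397461), 89.61302185058594)
0.039 rack-frame [   2.7 -104.7   39. ] diam 25.098551972731414
0.048 rack-frame [   2.7 -100.8   48. ] diam 24.249192134146664
```

The viewer is used up, so the check is numeric. In the wrist view the disc is at rack (1.7, 8.5) mm, 64 mm from its neighbour (63 nominal). For height and flatness, I'll compare side-camera silhouettes: fully down, on the rim, and tilted.

```bash
python3 - <<'E'
from bench import *
from h import *
k=F["k"];c=get_image("side");hsv=cv2.cvtColor(c["img"],cv2.COLOR_BGR2HSV)
t=np.linspace(0,2*np.pi,120)
def top(y,r,z,dx=0): return proj(c,pl(k,np.c_[dx+r*np.cos(t),y+r*np.sin(t),0*t+z]/1e3))
p=top(8,26,39).mean(0).astype(int);print("pred top centre",p)
x0,y0=240,235
sub=hsv[y0:345,x0:335];m_=((sub[...,2]>110)&(sub[...,0]<25)&(sub[...,1]>60)).astype(np.uint8)
n,l,st,ce=cv2.connectedComponentsWithStats(m_)
for i in range(1,n):
    if st[i,4]>40:print("blob",st[i,:5]+[x0,y0,0,0,0],(ce[i]+[x0,y0]).round(1))
for nm,y,r,zt,zb in(("L down",8.5,26,39,24),("L on top",8.5,26,48,24),("M",-55,19.5,39,24),("S",-104,13.5,39,24)):
    H=np.vstack([top(y,r,zt,2),top(y,r,zb,2)]);a,b=H.min(0),H.max(0);print(nm,"bbox",a.round(1),(b-a).round(1))
for row in range(285,325,3): print(row,"".join("#" if v else "." for v in m_[row-y0,10:90]))
E
```

```text
pred top centre [282 298]
blob [ 262  253   37   66 1473] [277.3 289.7]
L down bbox [264.4 288.3] [33.5 29.5]
L on top bbox [264.3 283.9] [33.7 33.9]
M bbox [263.6 266.8] [23.5 21.7]
S bbox [263.7 252.1] [15.5 16.1]
285 ..............####################..............................................
288 ...................#############................................................
291 ....................#######################.....................................
294 .................#############################..................................
297 ...............#################################................................
300 ..............###################################...............................
303 ...............#################################................................
306 ...............################################.................................
309 ...............###############################..................................
312 ................#############################...................................
315 ...................#######################......................................
318 ..........................#######.#.............................................
321 ................................................................................
324 ................................................................................
```

The side silhouette spans rows ~290–319. Fully down predicts 288–318 and sitting on the rim predicts 284–318, so the disc is down and symmetric. Handing in.

```bash
python3 -c "
from bench import *
print(finish_job())"
```

```text
the job is handed in; nothing more can be done
None
```

The job is handed in with the pusher in the rack's 55.5 mm well. I pushed it up the chute with shut fingers leaned 20°, then gripped it on the pan, lifted it clear, set it in the well and released it.

**What the last checks showed**
- **Height:** lowering into the well first met resistance at TCP z ≈ 0.029 m, which puts the disc's underside at about 15 mm, level with the well floor.
- **Seating:** the side-camera outline covers rows ~290–319. Fully down predicts 288–318, and resting on the rim would start at 284. The outline is symmetric, but I did not measure the tilt angle.
- **Position:** it measured 64 mm from the next pusher along the rack, against 63 mm nominal, and about 1 mm off the row across it. Both are within the 5 mm limit.
- **Forces:** the wrist force read at most about 9 N at the end of any move, with no sign of straining the mill.
- **Other pushers:** the last wrist image shows both small ones in place.

**What failed or disagreed**
- **Picture limit:** all 12 pictures were used before release, so the final check was by numbers only.
- **Disc diameter:** its apparent size in the last wrist image could not tell fully down from on the rim, so I relied on the side view and the contact height.
- **Camera and fit offsets:** the hand-eye figures shifted by about 1.5 mm between readings, and the rack's fitted position was about 2–3 mm off in x. I corrected for this by measuring the disc against the wells directly.
- **Not re-checked:** I did not measure the plate or the timer again; the arm never went near either.

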